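# Fold down the restock flags of the refilled bins

## Robot

A 6-joint arm with a two-finger parallel gripper is mounted at the origin on the work surface. World frame = base frame: x ahead of the robot, y to its left, z up, the work surface at z = 0. Lengths are in m, angles in rad, forces in N, time in s.
With the tool pointing down it reaches from about 0.35 to 0.775 m from the base axis. Payload 7.3 kg.
Tool frame: the origin (TCP) lies midway between the tips of the shut fingers; the grasp point (between the pads) lies 19 mm behind it; z points along the fingers, y is the line along which they close (so a half turn about z gives the same grasp; the last joint's range is limited). The gripper opens to 92 mm and grips with 3 to 60 N. Pads are 19 mm wide; open, the fingers measure 130 mm over their backs; the gripper's body (75 mm by 190 mm) begins 47 mm behind the grasp point.
Start: joints at [-1.266, 0.342, 1.524, -0, 1.275, -0.146], TCP at [0.229, -0.473, 0.227] pointing down, gripper open.
Joint ranges: [-2.53, 2.53], [-0.77, 2.02], [0.04, 2.7], [-1, 4.14], [0.28, 2.66], [-3.11, 3.11]. Speed limits (rad/s): [2.57, 2.57, 3.14, 3.14, 3.14, 3.14].

## Interface

Orientations are given as a unit quaternion [x, y, z, w].
In Python, from bench import sense, vision, job gives the robot as it stands. The module is installed in compiled form; this text tells all that it offers.
- The arm moves only by the tool send_rows, never from a script. Its argument "increments" is text: rows parted by semicolons, each of 5 numbers parted by spaces: the closure, from -1 (fully open) to 1 (shut), then the shift along the tool's x, y, z in mm, then the turn about the tool's z in degrees. A call has 1 to 20 rows; each row is the pose to reach, as a shift and turn from the pose commanded when the call began, along the tool's axes at that moment; what a row does not reach only later rows make up. A row lasts 1/10 s, in which the tool goes at most 50 mm and 8.59 degrees, less where a joint would pass 70% of its speed; a pose out of reach is approached as far as the arm can. A call with a gripper value outside its range is refused whole. The fingers move at their own pace and stop on an object; "newtons" is the grip in N (left out, the last holds). Time passes only in rows, so rows that repeat a pose let the fingers close. It gives the time, the measured TCP pose, the force, the opening and the grip force at its end, in the units of the state.
- sense(): the state, without advancing time (a new reading comes with each control period).
- vision.read_camera(name): name is "scene" or "top" or "wrist"; returns a dict with "frame" (480x640x3 uint8, blue, green, red), "depth" (480x640 float32, m along the optical axis (not along the pixel's ray), 0 where there is no reading), "camera_matrix" (3x3 intrinsics, pixels), "world_to_cam" (4x4, takes a point from world to camera coordinates). Camera axes: x right, y up, looking along -z (the intrinsics and any distortion apply to the point x, -y, -z); pixel columns grow to the right and rows downward; lengths in m; the calibration is good to about 2 mm. A picture is of the moment at which its call begins.
- job.sign_off(): hands the job in; it is judged then, once.
The state is a dict: "time_s": time; "joint_positions": joint angles; "qd": joint speeds; "effort": joint torques, N m; "tcp_pos": TCP position; "ee_rot": TCP orientation; "wrist_force": force on the tool from outside, world axes, zero at the start; "wrist_torque": the same for the moment, N m; "opening": finger opening in m; "gripper_force": force on a finger pad.
Only numpy, scipy, OpenCV 4.12 (cv2) and the standard library are available. Lean on these libraries where they do the work, as an engineer would, in place of code of your own. Each camera call takes 0.05 s, during which the arm holds its last target. There are 200 camera calls.

## Task

The stock bins on the rack have been refilled, all but one. Run a fingertip lightly along the rail in front of them, from the robot's right-hand end to its left, and fold the little restock flag of every full bin down flat, one after the other in that order; leave the flag in front of the empty bin standing. Nothing is picked up, and the bins and the other things around stay where they are.

Things in the scene. Friction and masses are not known exactly. Their poses are not given: they have to be found in the camera images.
- rack: Fixed rack: base plate 190 x 400 x 6 and, on its robot side, an aluminium rail 400 long, 30 wide, 20 thick on end posts, its flat top 90 above the bench. Origin: on the bench under the rail's middle. y runs along the rail to the robot's left, x away from the robot to the bins, z up. Bin centres lie 95 behind the rail's centre line, one behind each flag, at y = -142.5, -47.5, 47.5, 142.5.
- bin_empty: Open-fronted grey plastic stock bin, loose, 110 deep (its x) x 82 wide (its y) x 60 high, walls 3 thick, low 30 mm front lip with a blank white label facing its own -x. Origin: centre of its underside. It is EMPTY; the flag to leave standing is the one straight in front of it (same y in the rack's frame). It can stand at any of the four places.
- bin_tiles: Open-fronted grey plastic stock bin, loose, 110 deep (its x) x 82 wide (its y) x 60 high, walls 3 thick, low 30 mm front lip with a blank white label facing its own -x. Origin: centre of its underside. It is full of sample tiles on edge, which reach up to about 50 and stay in it.
- bin_discs: Open-fronted grey plastic stock bin, loose, 110 deep (its x) x 82 wide (its y) x 60 high, walls 3 thick, low 30 mm front lip with a blank white label facing its own -x. Origin: centre of its underside. It is full of stacked sample discs, which reach up to about 50 and stay in it.
- bin_blocks: Open-fronted grey plastic stock bin, loose, 110 deep (its x) x 82 wide (its y) x 60 high, walls 3 thick, low 30 mm front lip with a blank white label facing its own -x. Origin: centre of its underside. It is full of small sample blocks, which reach up to about 50 and stay in it.
- flag1_foot (a point): Point on the top face of the rail, on its centre line, right under the hinge of flag 1 (1 is the robot's right-most, 4 the left-most; 95 apart). Axes as the rack's. A fingertip drawn along the rail to the left, 9 above this height, folds the flag flat and slides over it.
- flag2_foot (a point): Point on the top face of the rail, on its centre line, right under the hinge of flag 2 (1 is the robot's right-most, 4 the left-most; 95 apart). Axes as the rack's. A fingertip drawn along the rail to the left, 9 above this height, folds the flag flat and slides over it.
- flag3_foot (a point): Point on the top face of the rail, on its centre line, right under the hinge of flag 3 (1 is the robot's right-most, 4 the left-most; 95 apart). Axes as the rack's. A fingertip drawn along the rail to the left, 9 above this height, folds the flag flat and slides over it.
- flag4_foot (a point): Point on the top face of the rail, on its centre line, right under the hinge of flag 4 (1 is the robot's right-most, 4 the left-most; 95 apart). Axes as the rack's. A fingertip drawn along the rail to the left, 9 above this height, folds the flag flat and slides over it.
- flag1 (a joint): Hinge angle: 0 = upright (stop), 1.55 rad = flat on the rail, top edge towards rack +y (robot's left). Starts at 0 to 0.25. Black plate 4 thick, 45 tall from its hinge axis, which lies across the rail 4 above its top; neck 14 wide for 15, then head 28 wide x 30. Hinge friction (0.2 N at the top edge) keeps it where it is left; no spring. Flat, its upper face is 6 to 7 above the rail.
- flag2 (a joint): Hinge angle of flag 2, same flag and same values as flag 1.
- flag3 (a joint): Hinge angle of flag 3, same flag and same values as flag 1.
- flag4 (a joint): Hinge angle of flag 4, same flag and same values as flag 1.
- jar_mid (a point): Half-way up a loose closed clear jar with a black cap, 56 across, 85 tall, standing just beyond the left end of the rack. Bystander.
- driver_grip (a point): Grip of a loose screwdriver, 170 long, lying on the bench on the robot's side of the rack. Bystander.
- swatches: Loose pile of four square sample swatches, 70 x 70, 24 tall in all, just beyond the right end of the rack; origin at the centre of its underside. Bystander.
Mind the look-alikes: they are no part of the job. Leave any turquoise look-alike of the bin_empty alone.

How it is judged:
By the outcome, as a careful person would: the job done as asked, in the order asked, and still so for the second after the job is handed in, with the robot touching nothing.
It also fails if it takes over 45 s, if anything falls off the work surface, if the arm or the gripper's body presses on something with over 40 N, if the wrist force passes 120 N, or if a joint passes its speed limit or range.

## Working session

There is one attempt and no reset: what is moved stays moved. The work goes in short steps, Python scripts to look and compute and a tool call to move; the robot and the scene stay as the last step left them, time stands still between calls to the robot, and variables do not carry over. Pictures are saved under pics/ and viewed, at most 10 in all, crops included, and the job is handed in when it is done.

Besides the shell and the picture viewer there is one more tool, called after "Call:" by a JSON object that holds its "op" and its "data". send_rows: Moves the arm, as the interface text tells. Its arguments: {"type":"object","properties":{"increments":{"type":"string"},"newtons":{"type":"number"}},"required":["increments"]}

```bash
mkdir -p pics; cat > h.py <<'E'
from bench import sense, vision, job
import numpy as np, cv2
def cam(n,save=None):
    c=vision.read_camera(n)
    if save: cv2.imwrite('pics/'+save,c['frame'])
    return c
def world(c):
    d=c['depth']; K=c['camera_matrix']; v,u=np.mgrid[0:480,0:640]
    P=np.stack([(u-K[0,2])/K[0,0]*d,-(v-K[1,2])/K[1,1]*d,-d,np.ones_like(d)],-1)
    W=P@np.linalg.inv(c['world_to_cam']).T
    W=W[...,:3]; W[d==0]=np.nan
    return W
E
python3 - <<'E'
from h import *
for n in('scene','top'):
    c=cam(n,n+'1.png'); np.save(n+'.npy',world(c)); print(np.linalg.inv(c['world_to_cam'])[:3,3])
s=sense();print(s['tcp_pos'],s['ee_rot'],s['time_s'],s['wrist_force'])
E
```

```text
[ 0.94508963 -0.33589564  0.91448094]
[0.48757464 0.01401692 1.243022  ]
[ 0.22863418 -0.4722266   0.22613567] [ 9.74710183e-01  2.23471796e-01 -5.75735256e-05 -6.41880699e-04] 0.1 [ 0.9755293  -0.20626662  0.33958617]
```

View pics/top1.png

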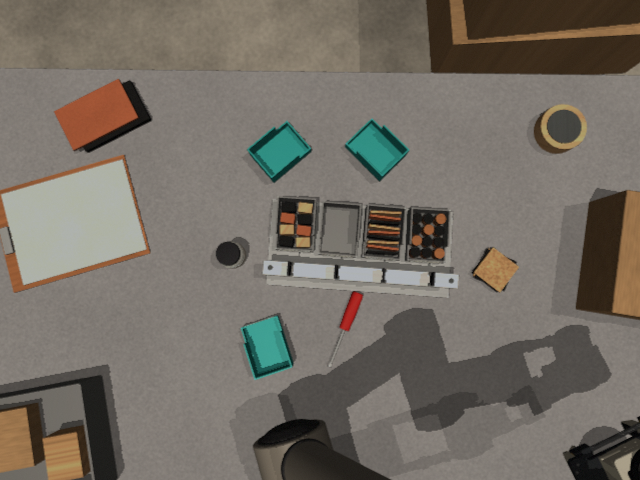

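View pics/scene1.png

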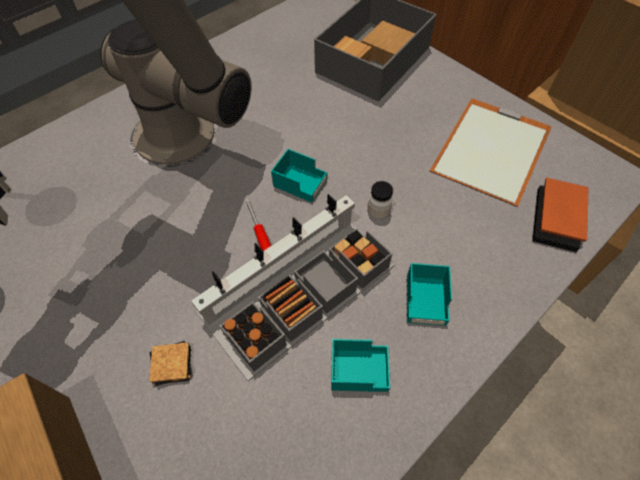

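Top view (up = +x, left = +y): the bins behind the rail are discs (430,233), tiles (385,230), grey empty (340,228) and blocks (297,224), from the robot's right to left. The turquoise bins at (280,151), (377,149) and (267,346) are look-alikes. The grey one at (340,228) is on the rack and empty, so flag 3 stays up. I'll confirm that in a crop and measure the rail.

```bash
python3 - <<'E'
from h import *
im=cv2.imread('pics/top1.png')[185:310,240:480]
cv2.imwrite('pics/crop.png',cv2.resize(im,None,fx=3.3,fy=3.3,interpolation=cv2.INTER_CUBIC))
W=np.load('top.npy'); v,u=np.mgrid[0:480,0:640]
roi=(u>255)&(u<465)&(v>255)&(v<295)
m=roi&(abs(W[...,2]-.09)<.006)
P=W[m]; print(m.sum(),np.median(P[:,2]))
r=cv2.minAreaRect(P[:,:2].astype(np.float32)*1000);print(r,cv2.boxPoints(r))
S=np.load('scene.npy')
for n,A in(('top',W),('scene',S)):
    c=np.array(r[0])/1000
    print(n)
    b=cv2.boxPoints(r)/1000; e=max([b[1]-b[0],b[2]-b[1]],key=np.linalg.norm); e/=np.linalg.norm(e); e*=np.sign(e[1]); nx=np.array([e[1],-e[0]])
    q=A[...,:2]-c; t=q@e; s=q@nx
    m=(abs(t)<.2)&(abs(s)<.02)&(A[...,2]>.084)&(A[...,2]<.096)
    print('rail',m.sum(),'t',np.percentile(t[m],[.5,99.5]),'s',np.percentile(s[m],[2,98]),'z',np.median(A[m][:,2]))
    for k in range(4):
        m=(abs(t-(k-1.5)*.095)<.035)&(abs(s)<.025)&(A[...,2]>.115)&(A[...,2]<.15)
        if m.sum(): print(k+1,m.sum(),'t',np.median(t[m]),t[m].min(),t[m].max(),'s',s[m].min(),s[m].max(),'z',A[m][:,2].max())
    print('jar',n); m=(A[...,2]>.06)&(t>.21)&(t<.32)&(abs(s)<.09); print(t[m].min() if m.any() else 0,np.median(t[m]),np.median(s[m]))
print('e',e,nx,c)
E
```

```text
2622 0.09057248035901655
((513.6641235351562, -61.682861328125), (399.6769714355469, 30.10727882385254), 86.59993743896484) [[ 486.7851  -260.2768 ]
 [ 516.83936 -262.06238]
 [ 540.54315  136.91107]
 [ 510.4889   138.69666]]
top
rail 2622 t [-0.1974036   0.19771559] s [-0.01453655  0.01432563] z 0.09057248035901655
1 51 t -0.1390566950772393 -0.1424406157679379 -0.13751570665294385 s -0.012536202209822515 0.01342883703054901 z 0.14291840169544368
2 33 t -0.04176396171945634 -0.04609073469944309 -0.03978587019889794 s -0.01372486539475562 0.013669480014511562 z 0.14368814247939565
3 47 t 0.051489261345419875 0.047839251662713494 0.05469787015316143 s -0.01285333585353045 0.013215598199817075 z 0.14382437965605255
4 49 t 0.14337090741707414 0.14134175957075276 0.14660714843921932 s -0.013688037513692831 0.013922819863530854 z 0.14385179814421045
jar top
0.24886891972046526 0.27301664830616656 0.022416834056218672
scene
rail 2367 t [-0.19721687  0.19763543] s [-0.0141995   0.01510169] z 0.08934373770549142
1 69 t -0.14010900784466315 -0.14185991117834143 -0.13646607193048077 s -0.014418418643153016 0.015161180297179127 z 0.14098099769199057
2 90 t -0.042852206058315086 -0.045656922464499046 -0.038057588320907526 s -0.014995381824999153 0.014941822542579293 z 0.14101531378239973
3 93 t 0.051844161281737265 0.04900901239673546 0.05673552960378176 s -0.014120002945418285 0.014066940932596085 z 0.1404995746445833
4 92 t 0.1441060600352294 0.14175101287937206 0.14965026575916165 s -0.013812993516629476 0.014062020568871797 z 0.14042243781487074
jar scene
0.25049037248590805 0.2709366453687896 0.026497709374558955
e [0.05930728 0.9982398 ] [ 0.9982398  -0.05930728] [ 0.51366412 -0.06168286]
```

View pics/crop.png

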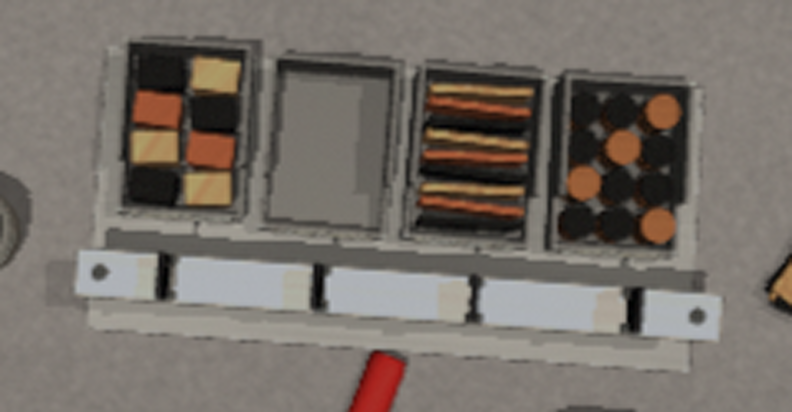

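The crop confirms it: the grey bin at crop (325,145) is empty, third from the right, with flag 3 in front of it at (318,287). So I fold 1, 2 and 4. The checks hold: rail top z≈0.090, length 0.400, flags 95 mm apart. I'll go above the rail's right end with the fingers shut and tool x along the rail.

Call:
{"op": "send_rows", "data": {"increments": "1 28 -7 0 -5; 1 58 -14 0 -10; 1 86 -21 5 -15; 1 115 -28 10 -20; 1 144 -35 15 -25; 1 173 -42 20 -30; 1 202 -50 25 -36; 1 230 -57 27 -41; 1 259 -64 27 -46; 1 288 -71 27 -51; 1 317 -78 27 -56; 1 345 -85 27 -60.8; 1 345 -85 27 -60.8; 1 345 -85 27 -60.8; 1 345 -85 27 -60.8"}}

```text
time_s: 1.6
tcp_pos: [0.5016, -0.2462, 0.1995]
ee_rot: [0.728, 0.686, -0.0, -0.0]
wrist_force: [1.0, 0.6, -0.5]
opening: 0.0001
gripper_force: 0.0
```

```bash
cat > w.py <<'E'
from h import *
import sys
from scipy.spatial.transform import Rotation as R
c0=np.array([.51366,-.06168]); e=np.array([.05931,.99824]); nx=np.array([.99824,-.05931])
s=sense(); p=s['tcp_pos']; M=R.from_quat(s['ee_rot']).as_matrix()
d=np.array(p[:2])-c0
print('t',s['time_s'],'rail t,s,z',d@e,d@nx,p[2],'F',np.round(s['wrist_force'],2),'open',s['opening'])
print('toolx yaw',np.degrees(np.arctan2(M[1,0],M[0,0])),'z',M[:,2])
E
python3 w.py; python3 - <<'E'
from h import *
cam('wrist','w1.png')
E
```

```text
t 1.6 rail t,s,z -0.18488140186612204 -0.0011420519077673854 0.19946149712827907 F [ 1.02  0.61 -0.49] open 9.557827034973259e-05
toolx yaw 86.5508598135822 z [-8.28629086e-04  6.42506224e-05 -9.99999655e-01]
```

View pics/w1.png

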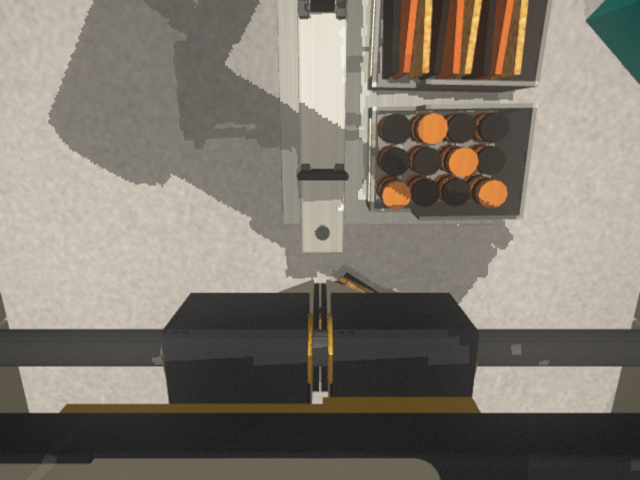

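The wrist view shows the shut fingertips (320,380) in line with the rail (322,240), and flag 1 at (322,174) ahead. I'll descend to 9 mm above the rail.

Call:
{"op": "send_rows", "data": {"increments": "1 0 0 30 0; 1 0 0 60 0; 1 0 0 85 0; 1 0 0 95 0; 1 0 0 100.5 0; 1 0 0 100.5 0; 1 0 0 100.5 0; 1 0 0 100.5 0"}}

```text
time_s: 2.45
tcp_pos: [0.5029, -0.2462, 0.1004]
ee_rot: [0.728, 0.686, 0.0, 0.001]
wrist_force: [-0.0, 0.4, -0.3]
opening: 0.0004
gripper_force: 0.0
```

```bash
python3 w.py
```

```text
t 2.45 rail t,s,z -0.18483912144059172 0.00015974263968329856 0.10042561004656372 F [-0.04  0.42 -0.3 ] open 0.00043247839476530825
toolx yaw 86.61889041316451 z [ 0.00191561 -0.00132946 -0.99999728]
```

Call:
{"op": "send_rows", "data": {"increments": "1 8 0 1 0; 1 16 0 1 0; 1 23 0 1 0; 1 28 0 1 0; 1 33 0 1 0; 1 38 0 1 0; 1 43 0 1 0; 1 48 0 1 0; 1 53 0 1 0; 1 58 0 1 0; 1 63 0 1 0; 1 68 0 1 0; 1 73 0 1 0; 1 78 0 1 0; 1 83 0 1 0; 1 88 0 1 0; 1 94 0 1 0; 1 100 0 1 0; 1 100 0 1 0"}}

```text
time_s: 4.35
tcp_pos: [0.5081, -0.145, 0.0982]
ee_rot: [0.727, 0.686, -0.0, -0.0]
wrist_force: [-0.3, -0.1, 0.1]
opening: 0.0002
gripper_force: 0.0
```

```bash
python3 w.py; python3 - <<'E'
from h import *
c=cam('scene','s2.png')
cv2.imwrite('pics/s2c.png',cv2.resize(c['frame'][150:360,150:430],None,fx=2.8,fy=2.8,interpolation=cv2.INTER_CUBIC))
E
```

```text
t 4.35 rail t,s,z -0.08355047548491493 -0.0006021443301710448 0.0982048582439096 F [-0.3  -0.14  0.09] open 0.00017677193341214618
toolx yaw 86.6741233074094 z [-1.94405494e-04  1.90987105e-04 -9.99999963e-01]
```

View pics/s2c.png

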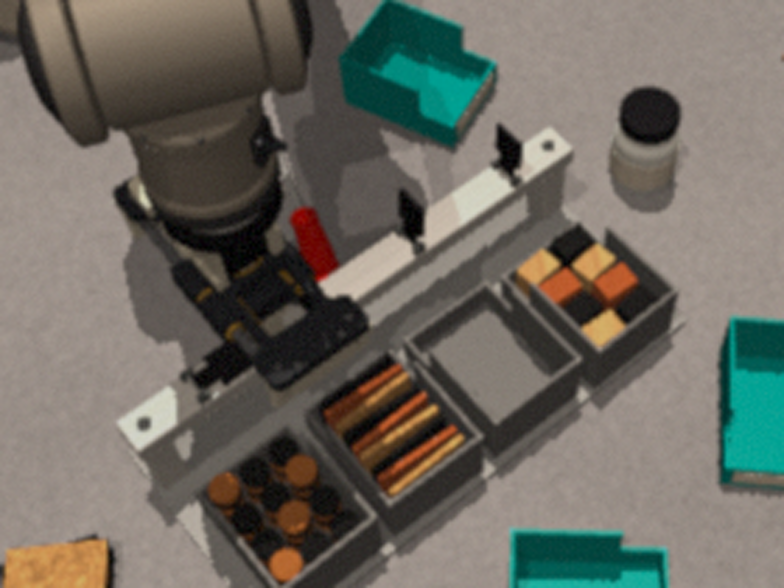

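Flag 1 lies flat at crop (215,372), and flags 3 (411,218) and 4 (508,152) stand. Next I fold flag 2, stop well short of flag 3, and lift straight up.

Call:
{"op": "send_rows", "data": {"increments": "1 8 0 0 0; 1 16 0 0 0; 1 22 0 0 0; 1 27 0 0 0; 1 32 0 0 0; 1 37 0 0 0; 1 42 0 0 0; 1 47 0 0 0; 1 52 0 0 0; 1 57 0 0 0; 1 62 0 0 0; 1 67 0 0 0; 1 72 0 0 0; 1 77 0 0 0; 1 82 0 0 0; 1 87 0 0 0; 1 92 0 0 0; 1 96 0 0 0; 1 96 0 0 0"}}

```text
time_s: 6.3
tcp_pos: [0.5138, -0.0496, 0.0982]
ee_rot: [0.727, 0.686, -0.0, -0.0]
wrist_force: [-0.0, 0.1, -0.6]
opening: 0.0005
gripper_force: 0.0
```

Call:
{"op": "send_rows", "data": {"increments": "1 0 0 -20 0; 1 0 0 -45 0; 1 0 0 -70 0; 1 0 0 -80 0; 1 0 0 -80 0; 1 0 0 -80 0"}}

```text
time_s: 6.9
tcp_pos: [0.5133, -0.05, 0.1773]
ee_rot: [0.728, 0.686, -0.0, -0.001]
wrist_force: [0.3, 0.3, -0.7]
opening: 0.0006
gripper_force: 0.0
```

```bash
python3 w.py
```

```text
t 6.9 rail t,s,z 0.011589967209517075 -0.0010889386035805746 0.17725740203280976 F [ 0.26  0.34 -0.75] open 0.0005825639532977256
toolx yaw 86.62245470839065 z [-1.28094229e-03  1.94138238e-04 -9.99999161e-01]
```

Call:
{"op": "send_rows", "data": {"increments": "1 20 1 0 0; 1 42 1 0 0; 1 64 1 0 0; 1 80 1 0 0; 1 88 1 0 0; 1 88 1 0 0; 1 88 1 0 0; 1 88 1 30 0; 1 88 1 60 0; 1 88 1 73 0; 1 88 1 79.5 0; 1 88 1 79.5 0; 1 88 1 79.5 0"}}

```text
time_s: 8.2
tcp_pos: [0.5205, 0.0373, 0.0994]
ee_rot: [0.728, 0.686, 0.0, 0.001]
wrist_force: [0.4, 0.7, -0.2]
opening: 0.0003
gripper_force: 0.0
```

```bash
python3 w.py
```

```text
t 8.2 rail t,s,z 0.09919373287823331 0.0009830376884363608 0.09935996459151972 F [ 0.44  0.74 -0.17] open 0.0003159839069148014
toolx yaw 86.60224959461644 z [ 1.23469675e-03 -2.18495030e-04 -9.99999214e-01]
```

Call:
{"op": "send_rows", "data": {"increments": "1 8 0 0.5 0; 1 16 0 0.5 0; 1 23 0 0.5 0; 1 28 0 0.5 0; 1 33 0 0.5 0; 1 38 0 0.5 0; 1 43 0 0.5 0; 1 48 0 0.5 0; 1 53 0 0.5 0; 1 58 0 0.5 0; 1 63 0 0.5 0; 1 68 0 0.5 0; 1 73 0 0.5 0; 1 78 0 0.5 0; 1 83 0 0.5 0; 1 88 0 0.5 0; 1 94 0 0.5 0; 1 100 0 0.5 0; 1 100 0 0.5 0"}}

```text
time_s: 10.1
tcp_pos: [0.5259, 0.1383, 0.0982]
ee_rot: [0.727, 0.686, 0.0, 0.0]
wrist_force: [-0.5, -0.0, 0.1]
opening: 0.0006
gripper_force: 0.0
```

Call:
{"op": "send_rows", "data": {"increments": "1 0 0 -25 0; 1 0 0 -60 0; 1 0 0 -100 0; 1 0 0 -130 0; 1 0 0 -150 0; 1 0 0 -150 0; 1 0 0 -150 0"}}

```text
time_s: 10.8
tcp_pos: [0.5256, 0.1374, 0.2477]
ee_rot: [0.728, 0.686, -0.0, -0.0]
wrist_force: [0.3, -0.2, -0.8]
opening: 0.0008
gripper_force: 0.0
```

```bash
python3 w.py; python3 - <<'E'
from h import *
c=cam('scene'); cv2.imwrite('pics/s3c.png',cv2.resize(c['frame'][150:360,150:430],None,fx=2.8,fy=2.8,interpolation=cv2.INTER_CUBIC))
A=world(c); T=world(cam('top'))
c0=np.array([.51366,-.06168]); e=np.array([.05931,.99824]); nx=np.array([.99824,-.05931])
for A in(A,T):
  q=A[...,:2]-c0;t=q@e;s=q@nx
  for k in range(4):
    h=(k-1.5)*.095
    for a,b in((.0,.01),(.018,.03),(.034,.044)):
        m=(t-h>a)&(t-h<b)&(abs(s)<.006 if a<.015 else abs(s)<.012)&(A[...,2]>.08)&(A[...,2]<.15)
        if m.any(): print(k+1,a,m.sum(),np.round(np.percentile(A[m][:,2],[5,50,95])*1000,1))
E
```

```text
t 10.8 rail t,s,z 0.1994644725800473 0.00010333818261484308 0.24765366734191185 F [ 0.32 -0.22 -0.8 ] open 0.0008448658052678882
toolx yaw 86.62340586810535 z [-2.95638816e-04 -1.87123556e-04 -9.99999939e-01]
1 0.0 29 [93.3 95.7 97.1]
1 0.018 67 [93.4 96.  98.2]
1 0.034 58 [94.  97.  99.1]
2 0.0 28 [93.3 95.5 97.4]
2 0.018 64 [90.5 96.4 98.5]
2 0.034 51 [91.4 97.  99.5]
3 0.0 73 [ 88.7 116.1 138.5]
3 0.018 47 [86.7 89.4 91.6]
3 0.034 43 [87.  89.5 91. ]
4 0.0 24 [93.  95.  97.7]
4 0.018 52 [91.1 96.2 98.8]
4 0.034 44 [94.1 96.9 99.9]
1 0.0 27 [92.5 97.  99.6]
1 0.018 70 [ 94.6  98.4 100.9]
1 0.034 58 [ 94.5  98.6 100.8]
2 0.0 29 [93.7 96.6 99.9]
2 0.018 71 [ 94.6  97.7 101.8]
2 0.034 58 [ 95.8  98.2 101.6]
3 0.0 28 [ 89.3 129.8 141.2]
3 0.018 72 [86.4 90.4 93.5]
3 0.034 55 [87.5 90.6 94. ]
4 0.0 30 [ 94.2  97.1 100.3]
4 0.018 28 [ 93.8  97.  100.7]
```

View pics/s3c.png

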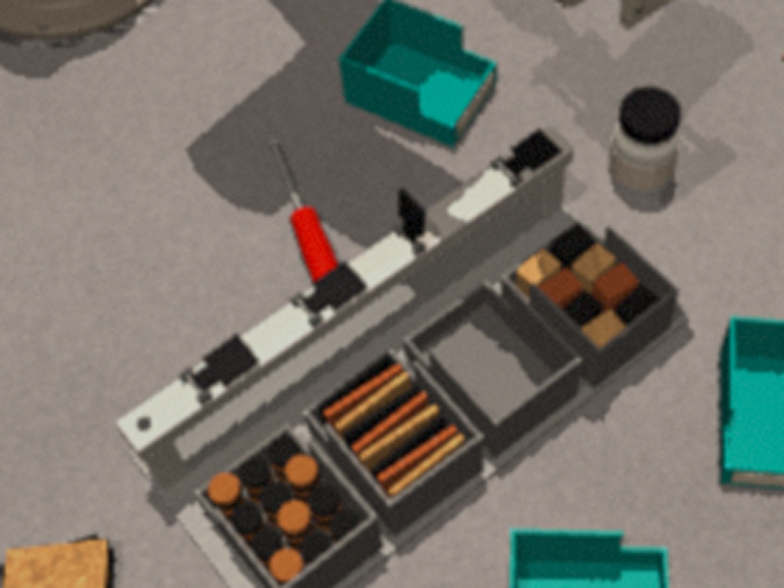

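Flags 1 (225,362), 2 (335,290) and 4 (535,150) lie flat, about 7 mm above the rail. Flag 3 (411,218) is still standing as before, and the bins and bystanders haven't moved.

```bash
python3 -c "
from bench import job; print(job.sign_off())"
```

```text
the job is handed in; nothing more can be done
None
```

Flags 1, 2 and 4 were folded flat, in that order from right to left; flag 3, in front of the empty bin, was left standing, nothing else was moved, and the job was handed in at about 11 s.

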